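# Release the safety tab and lift the latch of the yellow tool case

### The arm

A 6-joint arm with a two-finger parallel gripper is mounted at the origin on the work surface. World frame = base frame: x ahead of the robot, y to its left, z up, the work surface at z = 0. Lengths are in mm, angles in rad, forces in N, time in s.
With the tool pointing down it reaches from about 275 to 875 mm from the base axis. Payload 12.5 kg.
Tool frame: the origin (TCP) lies at the very end of the fingers, on their centre line; the grasp point (between the pads) lies r.grasp_offset behind it (r.grasp_offset is the distance from the TCP to the grasp point, in mm); z points along the fingers, y is the direction in which the jaws open and shut (so a half turn about z gives the same grasp; the last joint's range is limited). The gripper opens to 85 mm and grips with 20 to 120 N. Pads are 22 mm wide; open, the fingers measure 114 mm over their backs; the gripper's body (76 mm by 85 mm) begins 54 mm behind the grasp point. The pads swing forward as they close: fully open they stand 13 mm farther back than shut.
Start: joints at [1.23, 0.351, 1.652, -0, 1.139, -0.085], TCP at [139.129, 532.097, 231.29] pointing down, gripper open.
Joint ranges: [-2.75, 2.75], [-0.79, 2.1], [0.01, 2.65], [-1.57, 4.71], [0.07, 3.14], [-2.87, 2.87]. Speed limits (rad/s): [2.22, 2.22, 2.79, 3.14, 3.14, 3.14].

### API

Orientations are given as a unit quaternion [x, y, z, w].
In Python, from plant import telemetry, optics, close_job, spot_in, trace, place_of, r gives the robot as it stands. The module is installed in compiled form; this text tells all that it offers.
- The arm moves only by the tool apply_moves, never from a script. Its argument "steps" is a list of rows, each a list of 3 entries, a list of its own where there are three numbers: the opening, from 0 (shut) to 1 (fully open), then the shift along the tool's x, y, z in m, then the turn, a rotation vector about the tool's x, y, z in degrees. A call has 1 to 8 rows; each row shifts and turns the commanded pose from where the row before left it, along the tool's axes as they then stand; what a row does not reach is not made up. A row lasts 1/12 s, in which the tool goes at most 41.7 mm and 7.16 degrees, less where a joint would pass 70% of its speed; a pose out of reach is approached as far as the arm can. A call is refused whole if a number of a shift passes 0.0417 or a number of a turn 7.16, either way. A call with a gripper value outside its range is refused whole. The fingers move at their own pace and stop on an object; the grip force is fixed at half the most. Time passes only in rows, so rows that do not move let the fingers close. It gives the time, the measured TCP pose, the force and the opening at its end, in the units of the state.
- telemetry.get_state(): the state, without advancing time (a new reading comes with each control period).
- optics.grab_frame(name): name is "scene" or "top" or "wrist"; returns a dict with "image" (384x512x3 uint8, blue, green, red), "fx", "fy", "cx", "cy" (pixels), "world_from_camera" (4x4, takes a point from camera to world coordinates). Camera axes: x right, y up, looking along -z (the intrinsics and any distortion apply to the point x, -y, -z); pixel columns grow to the right and rows downward; lengths in mm; the calibration is good to about 2 mm. A picture is of the moment at which its call begins. There is no depth.
- close_job(): hands the job in, once; it reports no verdict.
Trained networks look in the newest picture that a camera, given by its name, has taken for a name from the list of things; names that differ only in an ending like _2 or _b are one class to them, and where a whole thing is asked for, a point or a joint stands for the part that bears it (a point fixed in the world has none). Each returns a list of dicts, best first, with "score" (0 to 1); they miss things now and then, are a little off and sometimes report something else, mostly with a low value. They report only what shows in the picture. A call takes as long as a camera call.
- spot_in(name, camera): "location" ([column, row] in pixels, amid what is visible of it).
- trace(name, camera): "pixels" (384x512 bool, what is visible of it) and "location" ([column, row] in pixels, amid what is visible of it).
- place_of(name, camera): "location" ([column, row] in pixels: a listed point, or the origin of a listed thing).
The state is a dict: "time": time; "qpos": joint angles; "qvel": joint speeds; "joint_torque": joint torques, N m; "tool_pos": TCP position; "tcp_rot": TCP orientation; "wrist_force": force on the tool from outside, world axes, zero at the start; "torque": the same for the moment, N m; "finger_gap": finger opening in mm.
Only numpy, scipy, OpenCV 4.12 (cv2) and the standard library are available. Lean on these libraries where they do the work, as an engineer would, in place of code of your own. Each camera call takes 0.05 s, during which the arm holds its last target. There are 200 camera calls.

### The job

Two tool cases stand shut on the stone ledge. Unlatch the yellow one: slide its red safety tab fully sideways, off the latch, then lift its black latch lever until it stands steeply up, and let go. Do not force the latch while the tab blocks it, and leave the blue case's tab and latch as they are.

Things in the scene. Friction and masses are not known exactly. Their poses are not given: they have to be found in the camera images.
- yellow_tab_grip (a point): Centre of the upright red thumb block on the lid of the fixed yellow case (176 x 236 x 100 mm). Block: 14 mm (x), 18 mm (y), 28 mm tall, its centre 50 mm above the lid, 150 above the ledge; below it only a bar 14 mm wide on a rail 10 mm wide, so pinch it across x from above. Axes are the case's: x from latch front to hinge (roughly away from the robot), y the way it slides to release, z up.
- yellow_tab (a joint): Slide of the yellow case's safety tab, m: 0 = locked (starts 0 to 0.005), its red bar lies across the black lever and stops it about 4 mm up; 0.030 = end stop, fully released; the bar is clear of the lever from 0.022. Slides along case +y with about 1.5 N friction and stays where left.
- yellow_latch_grip (a point): Centre of the black grip at the front end of the yellow case's latch lever: 26 mm long (x), 18 wide (y), 20 tall; shut, 24 mm above the lid, 124 above the ledge, and 40 mm in -x, 45 mm in -y (case axes) from the locked tab's block. Free on both sides: pinch it across y from above. Axes turn with the lever; the hinge line, parallel to y, is 80 mm away along its own +x, level with it when shut.
- yellow_latch (a joint): Angle of the yellow case's latch lever, rad: 0 = shut and level (starts 0 to 0.06), grows as the grip end rises and swings back towards the hinge, 1.2 = upper stop. Stiff (about 2 N at the grip), stays where left.
- blue_tab (a joint): Slide of the safety tab of the blue case (same size and same red tab and black latch as the yellow one), m: 0 = locked. To be left alone.
- blue_latch (a joint): Angle of the latch lever of the blue case, rad: 0 = shut. To be left alone.

How it is judged:
By the outcome, as a careful person would: the job done as asked, in the order asked, and still so for the second after the job is handed in, with the robot touching nothing.
It also fails if it takes over 43 s, if anything falls off the work surface, if the arm or the gripper's body presses on something with over 40 N, if the wrist force passes 120 N, or if a joint passes its speed limit or range.

## Working session

There is one attempt and no reset: what is moved stays moved. The work goes in short steps, Python scripts to look and compute and a tool call to move; the robot and the scene stay as the last step left them, time stands still between calls to the robot, and variables do not carry over. Pictures are saved under pics/ and viewed, about 8 in all and at most 12, crops included, and the job is handed in when it is done.

Besides the shell and the picture viewer there is one more tool, called after "Call:" by a JSON object that holds its "name" and its "arguments", one argument or row to a line. apply_moves: Moves the arm, as the interface text tells. Its arguments: {"type":"object","properties":{"steps":{"type":"array"}},"required":["steps"]}

```bash
mkdir -p pics
python3 - <<'E'
from plant import *
import cv2,numpy as np
s=telemetry.get_state();print(s, r.grasp_offset)
ims=[]
for c in ["scene","top"]:
    f=optics.grab_frame(c);im=f["image"].copy()
    print(c,f["fx"],f["fy"],f["cx"],f["cy"],[k for k in f if k!="image"]);print(np.round(f["world_from_camera"],3).tolist())
    for n in ["yellow_tab_grip","yellow_latch_grip","yellow_tab","yellow_latch","blue_tab","blue_latch"]:
        for fn in (place_of,spot_in):
            d=fn(n,c);print(c,n,fn.__name__,[(np.round(x["location"],1).tolist(),round(x["score"],2)) for x in d[:3]])
    ims.append(im)
cv2.imwrite("pics/scene1.png",cv2.resize(ims[0],(800,600)));cv2.imwrite("pics/top1.png",cv2.resize(ims[1],(800,600)))
E
```

```text
{'time': 0.0, 'qpos': array([ 1.23042848e+00,  3.51251279e-01,  1.65242693e+00,  5.23862433e-07,
        1.13912019e+00, -8.45970953e-02]), 'qvel': array([ 0.00149828, -0.00038696, -0.00061681,  0.00039508, -0.00023779,
        0.00037714]), 'joint_torque': array([-6.28785219e-04, -5.06104696e+01, -2.91395491e+01, -1.24009030e-04,
        4.58330149e-03, -3.64157574e-05]), 'tool_pos': array([139.00555008, 531.79505622, 230.74911195]), 'tcp_rot': array([ 1.27537159e-01,  9.91833610e-01, -5.89260110e-04, -1.27369739e-04]), 'wrist_force': array([-0.23636268,  0.21961869, -0.82203851]), 'torque': array([-0.01162757, -0.0046088 , -0.00286238]), 'finger_gap': 85.27913464003754} 18.700000000000003
scene 433.0449022718564 433.0449022718564 252.20986140740283 182.9145056321123 ['fx', 'fy', 'cx', 'cy', 'world_from_camera']
[[-0.21, -0.831, 0.515, 970.014], [0.978, -0.183, 0.103, 73.012], [0.009, 0.525, 0.851, 795.854], [0.0, 0.0, 0.0, 1.0]]
scene yellow_tab_grip call [([374.7, 201.5], 0.68)]
scene yellow_tab_grip call [([363.7, 206.7], 0.15)]
scene yellow_latch_grip call [([340.0, 190.8], 0.83)]
scene yellow_latch_grip call [([342.6, 191.5], 0.78)]Traceback (most recent call last):
  File "<stdin>", line 10, in <module>
ValueError: it knows: yellow_latch_grip, yellow_tab_grip
```

```bash
cat > h.py <<'E'
from plant import *
import cv2,numpy as np
def ray(f,px):
    T=np.array(f["world_from_camera"]); D=np.array(f.get("distortion",np.zeros(5)))
    d=np.array([(px[0]-f["cx"])/f["fx"],-(px[1]-f["cy"])/f["fy"],-1.0])
    d=T[:3,:3]@d; return T[:3,3],d/np.linalg.norm(d)
def at_z(f,px,z):
    o,d=ray(f,px); return o+d*(z-o[2])/d[2]
def tri(rays):
    A=0;b=0
    for o,d in rays:
        P=np.eye(3)-np.outer(d,d);A=A+P;b=b+P@o
    p=np.linalg.solve(A,b)
    return p,[np.linalg.norm((np.eye(3)-np.outer(d,d))@(p-o)) for o,d in rays]
def proj(f,p):
    T=np.linalg.inv(np.array(f["world_from_camera"]));q=T[:3,:3]@p+T[:3,3]
    return np.array([f["cx"]+f["fx"]*q[0]/-q[2], f["cy"]-f["fy"]*q[1]/-q[2]])
E
python3 - <<'E'
from h import *
F={};R={}
for c in ["scene","top","wrist"]:
    f=F[c]=optics.grab_frame(c)
    print(c,round(f["fx"]),np.round(f["world_from_camera"],3).tolist())
    for n in ["yellow_tab_grip","yellow_latch_grip"]:
        for fn,l in ((place_of,"place"),(spot_in,"spot")):
            d=fn(n,c);print(c,n,l,[(np.round(x["location"],1).tolist(),round(x["score"],2)) for x in d[:3]])
            if d and l=="place": R.setdefault(n,{})[c]=d[0]["location"]
    cv2.imwrite(f"pics/{c}1.png",cv2.resize(f["image"],(768,576)))
for n in R:
    if len(R[n])>1: print(n,tri([ray(F[c],p) for c,p in R[n].items()]))
E
```

```text
scene 433 [[-0.21, -0.831, 0.515, 970.014], [0.978, -0.183, 0.103, 73.012], [0.009, 0.525, 0.851, 795.854], [0.0, 0.0, 0.0, 1.0]]
scene yellow_tab_grip place [([374.4, 197.0], 0.59)]
scene yellow_tab_grip spot [([362.4, 204.4], 0.76)]
scene yellow_latch_grip place [([341.6, 190.7], 0.96)]
scene yellow_latch_grip spot [([341.6, 193.3], 0.95)]
top 416 [[0.0, 0.987, -0.159, 453.235], [-1.0, -0.001, -0.006, 2.483], [-0.006, 0.159, 0.987, 966.779], [0.0, 0.0, 0.0, 1.0]]
top yellow_tab_grip place [([156.6, 198.5], 0.57)]
top yellow_tab_grip spot [([169.1, 197.6], 0.72), ([350.2, 203.4], 0.48)]
top yellow_latch_grip place [([189.2, 217.8], 0.7)]
top yellow_latch_grip spot [([187.2, 215.8], 0.58)]
wrist 301 [[0.253, -0.925, -0.283, 67.026], [0.968, 0.242, 0.074, 550.365], [0.0, -0.293, 0.956, 374.012], [0.0, 0.0, 0.0, 1.0]]
wrist yellow_tab_grip place []
wrist yellow_tab_grip spot []
wrist yellow_latch_grip place []
wrist yellow_latch_grip spot []
yellow_tab_grip (array([574.00331848, 204.98022517, 170.95100604]), [np.float64(2.901054386827569), np.float64(2.9010543868275027)])
yellow_latch_grip (array([541.70029131, 153.08578818, 119.55895397]), [np.float64(0.2469574090850129), np.float64(0.2469574090850623)])
```

View pics/scene1.png

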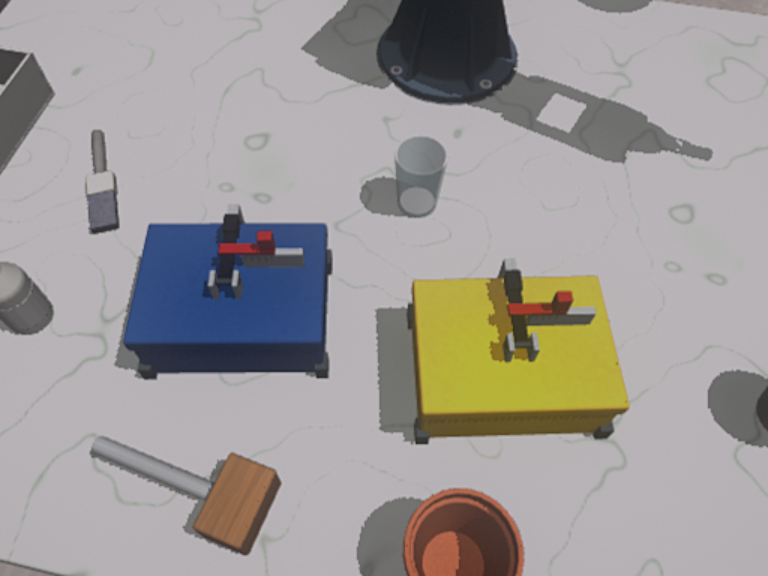

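View pics/top1.png

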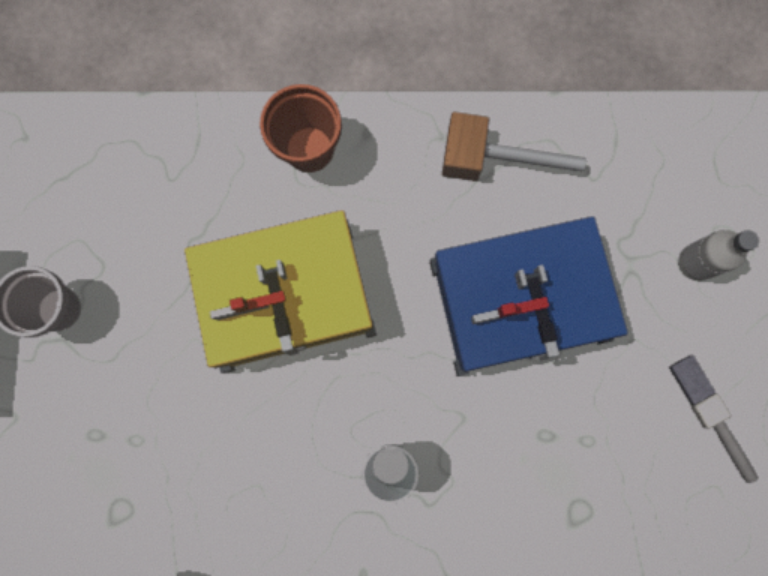

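Top view (×1.5): the yellow case is at about (280,290), with its red block at (238,303) and black grip at (283,327). The blue case is on the right. The network points match, and the latch z of 120 agrees with the expected 124. Next I'll get the yaw from the lid edges and move over it.

Run:
```python
from h import *
f=optics.grab_frame("top");im=f["image"]
hsv=cv2.cvtColor(im,cv2.COLOR_BGR2HSV)
m=cv2.inRange(hsv,(20,130,130),(35,255,255));m=cv2.morphologyEx(m,cv2.MORPH_OPEN,np.ones((3,3)))
c=max(cv2.findContours(m,cv2.RETR_EXTERNAL,cv2.CHAIN_APPROX_NONE)[0],key=cv2.contourArea)
h=cv2.convexHull(c)[:,0].astype(float)
W=np.array([at_z(f,p,100)[:2] for p in h],np.float32)
r_=cv2.minAreaRect(W);print(r_, cv2.boxPoints(r_).tolist())
# far and left edges from full contour
C=np.array([at_z(f,p,100)[:2] for p in c[:,0].astype(float)],np.float32)
for a0 in (12,):
  for it in range(3):
    a=np.radians(a0);u=np.array([np.cos(a),np.sin(a)]);v=np.array([-u[1],u[0]])
    X=C@u;Y=C@v
    far=C[(X>X.max()-6)&(abs(Y-np.median(Y))<90)];left=C[(Y>Y.max()-6)&(abs(X-np.median(X))<60)]
    l1=cv2.fitLine(far,cv2.DIST_HUBER,0,.01,.01).ravel();l2=cv2.fitLine(left,cv2.DIST_HUBER,0,.01,.01).ravel()
    y1=np.degrees(np.arctan2(-l1[0],l1[1]))if l1[1]>0 else np.degrees(np.arctan2(l1[0],-l1[1]))
    y2=np.degrees(np.arctan(l2[1]/l2[0]));print(y1,y2,X.max()-X.min(),Y.max()-Y.min());a0=(y1+y2)/2
print("tab z150",[np.round(at_z(f,d["location"],150),1) for d in place_of("yellow_tab_grip","top")[:2]])
print("latch z124",[np.round(at_z(f,d["location"],124),1) for d in place_of("yellow_latch_grip","top")[:2]])
```

```text
((600.0592651367188, 167.4574432373047), (171.6353302001953, 231.96539306640625), 13.974427223205566) [[488.77294921875, 259.2834777832031], [544.7900390625, 34.18341064453125], [711.3455810546875, 75.63140869140625], [655.3284912109375, 300.7314758300781]]
13.728766 13.959638 178.25568708505318 236.26511168066773
13.932655 13.873124 171.97668 232.15631
13.932655 13.873124 171.80914 232.07043
tab z150 [array([571.9, 206.4, 150. ])]
latch z124 [array([541.7, 161. , 124. ])]
```

```bash
cat >> h.py <<'E'
from scipy.spatial.transform import Rotation as Ro
def plan(target_xyz,rot_target,n):
    """n equal rows (straight line, even turn), tool-frame shifts m and turns deg"""
    s=telemetry.get_state();p=np.array(s["tool_pos"]);R0=Ro.from_quat(s["tcp_rot"])
    rv=(R0.inv()*rot_target).as_rotvec();d=(np.array(target_xyz)-p)/n/1000
    for i in range(n):
        Ri=R0*Ro.from_rotvec(rv*i/n);print([1,np.round(Ri.inv().apply(d),4).tolist(),np.round(np.degrees(rv)/n,2).tolist()])
def down(yaw_y):  # tool down, tool y at world angle yaw_y deg
    a=np.radians(yaw_y);y=np.array([np.cos(a),np.sin(a),0]);z=np.array([0,0,-1.])
    return Ro.from_matrix(np.column_stack([np.cross(y,z),y,z]))
E
python3 -c "
from h import *
plan([572,206,231],down(13.9),16)"
```

```text
[1, [-0.0313, -0.0129, 0.0], [0.0, -0.0, 3.84]]
[1, [-0.0321, -0.0107, 0.0], [0.0, -0.0, 3.84]]
[1, [-0.0328, -0.0086, 0.0], [0.0, -0.0, 3.84]]
[1, [-0.0333, -0.0064, 0.0], [0.0, -0.0, 3.84]]
[1, [-0.0336, -0.0041, 0.0], [0.0, -0.0, 3.84]]
[1, [-0.0338, -0.0019, 0.0], [0.0, -0.0, 3.84]]
[1, [-0.0339, 0.0004, 0.0], [0.0, -0.0, 3.84]]
[1, [-0.0338, 0.0027, 0.0], [0.0, -0.0, 3.84]]
[1, [-0.0335, 0.0049, 0.0], [0.0, -0.0, 3.84]]
[1, [-0.0331, 0.0072, 0.0], [0.0, -0.0, 3.84]]
[1, [-0.0326, 0.0094, 0.0], [0.0, -0.0, 3.84]]
[1, [-0.0319, 0.0115, 0.0], [0.0, -0.0, 3.84]]
[1, [-0.031, 0.0136, 0.0], [0.0, -0.0, 3.84]]
[1, [-0.03, 0.0157, 0.0], [0.0, -0.0, 3.84]]
[1, [-0.0289, 0.0177, 0.0], [0.0, -0.0, 3.84]]
[1, [-0.0277, 0.0196, 0.0], [0.0, -0.0, 3.84]]
```

Call:
{"name": "apply_moves", "arguments": {
  "steps": [
    [1,[-0.031,-0.013,0],[0,0,3.84]],
    [1,[-0.032,-0.011,0],[0,0,3.84]],
    [1,[-0.033,-0.009,0],[0,0,3.84]],
    [1,[-0.033,-0.006,0],[0,0,3.84]],
    [1,[-0.034,-0.004,0],[0,0,3.84]],
    [1,[-0.034,-0.002,0],[0,0,3.84]],
    [1,[-0.034,0,0],[0,0,3.84]],
    [1,[-0.034,0.003,0],[0,0,3.84]]
  ]
}}

```text
time: 1.82
tool_pos: [356.8, 366.9, 231.4]
tcp_rot: [0.387, 0.922, 0.0, 0.0]
wrist_force: [0.7, 1.2, -0.6]
finger_gap: 85.4
```

Call:
{"name": "apply_moves", "arguments": {
  "steps": [
    [0.6,[-0.034,0.005,0],[0,0,3.84]],
    [0.6,[-0.033,0.007,0],[0,0,3.84]],
    [0.6,[-0.033,0.009,0],[0,0,3.84]],
    [0.6,[-0.032,0.012,0],[0,0,3.84]],
    [0.6,[-0.031,0.014,0],[0,0,3.84]],
    [0.6,[-0.03,0.016,0],[0,0,3.84]],
    [0.6,[-0.029,0.018,0],[0,0,3.84]],
    [0.6,[-0.028,0.02,0],[0,0,3.84]]
  ]
}}

```text
time: 2.48
tool_pos: [575.4, 203.2, 231.3]
tcp_rot: [0.618, 0.786, 0.0, 0.0]
wrist_force: [-0.6, 0.4, 1.0]
finger_gap: 51.4
```

Call:
{"name": "apply_moves", "arguments": {
  "steps": [
    [0.6,[0,0,0],[0,0,0]],
    [0.6,[0,0,0],[0,0,0]]
  ]
}}

```text
time: 2.65
tool_pos: [575.0, 203.3, 230.8]
tcp_rot: [0.617, 0.787, -0.0, -0.0]
wrist_force: [-0.5, 0.3, -0.1]
finger_gap: 51.5
```

```bash
cat > look.py <<'E'
from h import *
import sys
F={}
s=telemetry.get_state();R=Ro.from_quat(s["tcp_rot"]);print(round(s["time"],2),np.round(s["tool_pos"],1),"tooly",np.round(np.degrees(np.arctan2(*R.as_matrix()[[1,0],1])),1),np.round(s["qpos"],2),s["wrist_force"].round(1),round(s["finger_gap"],1))
for c in ["wrist","top","scene"]:
    f=F[c]=optics.grab_frame(c)
    for n,z in (("yellow_tab_grip",150),("yellow_latch_grip",124)):
        for x in place_of(n,c)[:2]: print(c,n,np.round(x["location"],1),round(x["score"],2),"at z",z,np.round(at_z(f,x["location"],z),1))
if len(sys.argv)>1: cv2.imwrite(f"pics/{sys.argv[1]}.png",cv2.resize(F[sys.argv[2]]["image"],(768,576)))
E
python3 look.py w2 wrist
```

```text
2.65 [575.  203.3 230.8] tooly 13.8 [0.26 0.46 1.49 0.   1.19 0.02] [-0.5  0.3 -0.1] 51.5
wrist yellow_tab_grip [251.4 196. ] 0.66 at z 150 [571.2 205.3 150. ]
top yellow_tab_grip [162.5 201.3] 0.52 at z 150 [571.5 201.4 150. ]
top yellow_latch_grip [187.3 216.5] 0.8 at z 124 [543.9 156.  124. ]
scene yellow_tab_grip [375.4 200.6] 0.8 at z 150 [568.2 208.5 150. ]
scene yellow_latch_grip [340.  187.4] 0.63 at z 124 [538.1 149.2 124. ]
```

View pics/w2.png

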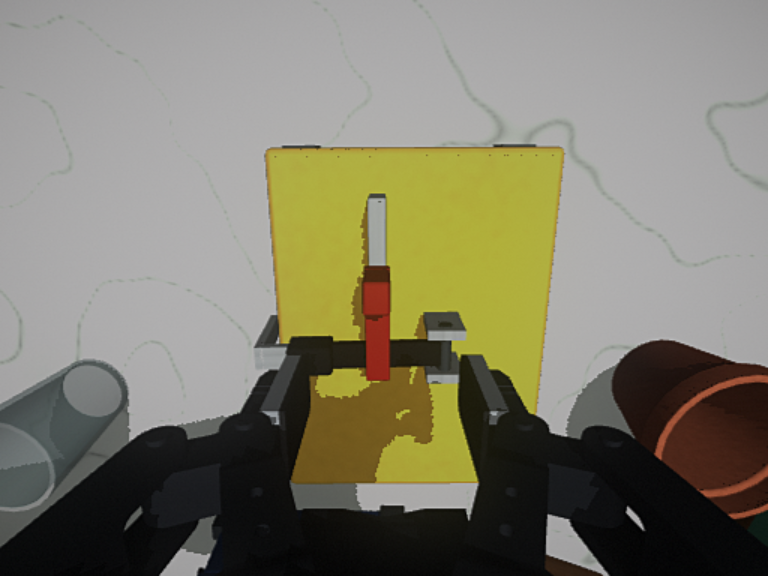

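Wrist view: the red block is at (376,290), just left of the finger centre line (about 385). It sits about 3 mm towards case −x and 3 mm towards +y. Correcting and going down.

Call:
{"name": "apply_moves", "arguments": {
  "steps": [
    [0.6,[0.003,-0.003,0.017],[0,0,0]],
    [0.6,[0,0,0.02],[0,0,0]],
    [0.6,[0,0,0.02],[0,0,0]],
    [0.6,[0,0,0.02],[0,0,0]],
    [0.6,[0,0,0.01],[0,0,0]],
    [0.6,[0,0,0.01],[0,0,0]],
    [0.6,[0,0,0],[0,0,0]]
  ]
}}

```text
time: 3.68
tool_pos: [569.9, 206.6, 132.8]
tcp_rot: [0.616, 0.788, -0.001, -0.001]
wrist_force: [0.7, -0.1, 0.3]
finger_gap: 51.1
```

```bash
python3 look.py w3 wrist
```

```text
3.68 [569.9 206.6 132.8] tooly 13.9 [ 0.27  0.56  1.58 -0.    1.    0.03] [ 0.7 -0.1  0.3] 51.1
wrist yellow_tab_grip [257.3 265.1] 0.91 at z 150 [571.  206.9 150. ]
wrist yellow_latch_grip [188.7 315.8] 0.81 at z 124 [543.  148.4 124. ]
top yellow_tab_grip [162.2 200.3] 0.7 at z 150 [573.5 202.1 150. ]
scene yellow_tab_grip [375.8 200. ] 0.8 at z 150 [566.8 209.1 150. ]
scene yellow_latch_grip [341.8 188.2] 0.68 at z 124 [539.1 152.6 124. ]
```

View pics/w3.png

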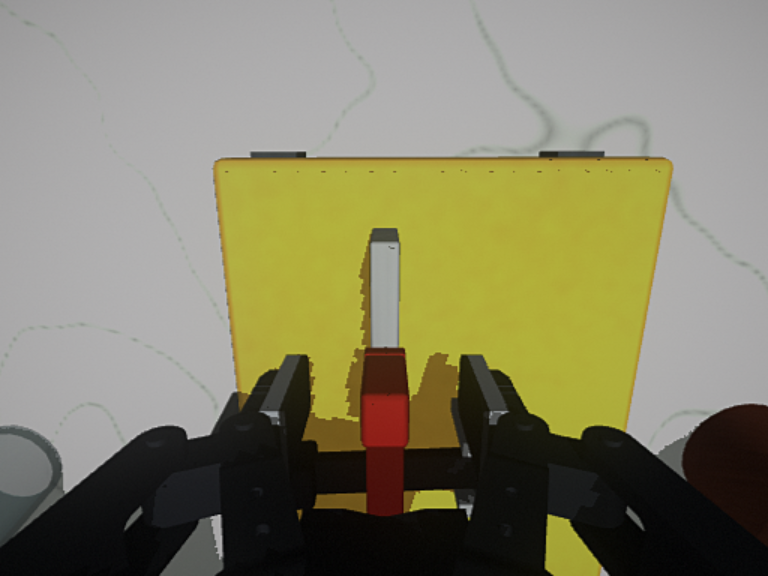

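The block at (385,395) is centred between the pads. Closing.

Call:
{"name": "apply_moves", "arguments": {
  "steps": [
    [0.3,[0,0,0],[0,0,0]],
    [0.2,[0,0,0],[0,0,0]],
    [0.1,[0,0,0],[0,0,0]],
    [0,[0,0,0],[0,0,0]],
    [0,[0,0,0],[0,0,0]],
    [0,[0,0,0],[0,0,0]]
  ]
}}

```text
time: 4.63
tool_pos: [570.3, 206.6, 134.5]
tcp_rot: [0.616, 0.788, -0.0, -0.0]
wrist_force: [-4.0, -1.0, 5.7]
finger_gap: 13.0
```

Call:
{"name": "apply_moves", "arguments": {
  "steps": [
    [0,[0.004,0,0],[0,0,0]],
    [0,[0.004,0,0],[0,0,0]],
    [0,[0.004,0,0],[0,0,0]],
    [0,[0.004,0,0],[0,0,0]],
    [0,[0.004,0,0],[0,0,0]],
    [0,[0.003,0,0],[0,0,0]],
    [0,[0,0,0],[0,0,0]]
  ]
}}

```text
time: 5.22
tool_pos: [564.6, 229.4, 134.5]
tcp_rot: [0.616, 0.788, -0.0, -0.0]
wrist_force: [-5.8, -0.5, 5.1]
finger_gap: 13.2
```

Call:
{"name": "apply_moves", "arguments": {
  "steps": [
    [0,[0.002,0,0],[0,0,0]],
    [0,[0.002,0,0],[0,0,0]],
    [0,[0,0,0],[0,0,0]]
  ]
}}

```text
time: 5.47
tool_pos: [563.7, 233.0, 134.5]
tcp_rot: [0.616, 0.788, -0.0, -0.0]
wrist_force: [-4.1, -1.6, 6.6]
finger_gap: 13.2
```

Call:
{"name": "apply_moves", "arguments": {
  "steps": [
    [0,[0.002,0,0],[0,0,0]],
    [0,[0,0,0],[0,0,0]]
  ]
}}

```text
time: 5.63
tool_pos: [563.4, 234.2, 134.5]
tcp_rot: [0.616, 0.788, -0.001, 0.0]
wrist_force: [-3.2, -5.1, 6.7]
finger_gap: 12.9
```

Call:
{"name": "apply_moves", "arguments": {
  "steps": [
    [0,[0.0015,0,0],[0,0,0]],
    [0,[0,0,0],[0,0,0]]
  ]
}}

```text
time: 5.8
tool_pos: [563.4, 234.3, 134.5]
tcp_rot: [0.616, 0.788, -0.002, 0.001]
wrist_force: [-3.1, -14.0, 6.9]
finger_gap: 13.2
```

End stop felt (14 N, 28.6 mm travelled). Relieving, opening and lifting off.

Call:
{"name": "apply_moves", "arguments": {
  "steps": [
    [0,[-0.0017,0,0],[0,0,0]],
    [0.6,[0,0,0],[0,0,0]],
    [0.6,[0,0,0],[0,0,0]],
    [0.6,[0,0,0],[0,0,0]],
    [0.6,[0,0,0],[0,0,0]],
    [0.6,[0,0,-0.02],[0,0,0]],
    [0.6,[0,0,-0.035],[0,0,0]],
    [0.6,[0,0,-0.035],[0,0,0]]
  ]
}}

```text
time: 6.47
tool_pos: [563.1, 234.5, 224.5]
tcp_rot: [0.616, 0.788, -0.001, -0.001]
wrist_force: [0.3, 0.6, 0.7]
finger_gap: 51.0
```

```bash
python3 look.py w4 wrist; python3 -c "
from h import *
plan([542.6,151.5,215],down(103.9),14)"
```

```text
6.47 [563.1 234.5 224.5] tooly 13.9 [0.32 0.47 1.49 0.   1.18 0.08] [0.3 0.6 0.7] 51.0
wrist yellow_tab_grip [256.3 198.8] 0.73 at z 150 [562.9 237.2 150. ]
wrist yellow_latch_grip [214.3 272.4] 0.67 at z 124 [544.6 150.3 124. ]
top yellow_tab_grip [145.5 204.5] 0.76 at z 150 [565.1 235.  150. ]
top yellow_latch_grip [189.1 217.5] 0.83 at z 124 [541.9 152.3 124. ]
scene yellow_tab_grip [390.  198.9] 0.66 at z 150 [559.4 232.9 150. ]
scene yellow_latch_grip [338.7 187.4] 0.87 at z 124 [538.6 146.9 124. ]
[1, [-0.0054, -0.0029, 0.0006], [-0.01, -0.01, -6.43]]
[1, [-0.005, -0.0034, 0.0006], [-0.01, -0.01, -6.43]]
[1, [-0.0046, -0.004, 0.0006], [-0.01, -0.01, -6.43]]
[1, [-0.0042, -0.0045, 0.0006], [-0.01, -0.01, -6.43]]
[1, [-0.0036, -0.0049, 0.0006], [-0.01, -0.01, -6.43]]
[1, [-0.0031, -0.0053, 0.0006], [-0.01, -0.01, -6.43]]
[1, [-0.0024, -0.0056, 0.0006], [-0.01, -0.01, -6.43]]
[1, [-0.0018, -0.0058, 0.0006], [-0.01, -0.01, -6.43]]
[1, [-0.0011, -0.006, 0.0006], [-0.01, -0.01, -6.43]]
[1, [-0.0005, -0.0061, 0.0006], [-0.01, -0.01, -6.43]]
[1, [0.0002, -0.0061, 0.0006], [-0.01, -0.01, -6.43]]
[1, [0.0009, -0.006, 0.0006], [-0.01, -0.01, -6.43]]
[1, [0.0016, -0.0059, 0.0006], [-0.01, -0.01, -6.43]]
[1, [0.0022, -0.0057, 0.0006], [-0.01, -0.01, -6.43]]
```

View pics/w4.png

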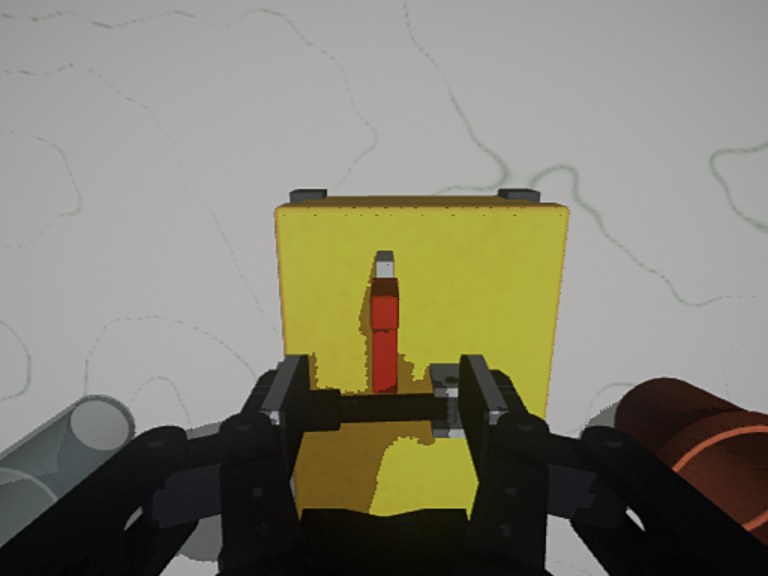

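The red bar (lower end at about (385,390)) is now clear of the black lever (top edge at about 393), and the block is near the rail end. Moving over the latch grip and turning 90°.

Call:
{"name": "apply_moves", "arguments": {
  "steps": [
    [0.6,[-0.0054,-0.0029,0],[0,0,-6.43]],
    [0.6,[-0.005,-0.0034,0],[0,0,-6.43]],
    [0.6,[-0.0046,-0.004,0],[0,0,-6.43]],
    [0.6,[-0.0042,-0.0045,0],[0,0,-6.43]],
    [0.6,[-0.0036,-0.0049,0],[0,0,-6.43]],
    [0.6,[-0.0031,-0.0053,0],[0,0,-6.43]],
    [0.6,[-0.0024,-0.0056,0],[0,0,-6.43]],
    [0.6,[-0.0018,-0.0058,0],[0,0,-6.43]]
  ]
}}

```text
time: 7.58
tool_pos: [551.5, 186.9, 223.5]
tcp_rot: [0.211, 0.978, -0.0, -0.001]
wrist_force: [-0.1, -0.1, 0.0]
finger_gap: 51.2
```

Call:
{"name": "apply_moves", "arguments": {
  "steps": [
    [0.6,[-0.0011,-0.006,0],[0,0,-6.43]],
    [0.6,[-0.0005,-0.0061,0],[0,0,-6.43]],
    [0.6,[0.0002,-0.0061,0],[0,0,-6.43]],
    [0.6,[0.0009,-0.006,0],[0,0,-6.43]],
    [0.6,[0.0016,-0.0059,0],[0,0,-6.43]],
    [0.6,[0.0022,-0.0057,0],[0,0,-6.43]],
    [0.6,[0,0,0],[0,0,0]],
    [0.6,[0,0,0],[0,0,0]]
  ]
}}

```text
time: 8.25
tool_pos: [543.0, 151.6, 223.8]
tcp_rot: [-0.119, 0.993, 0.0, -0.0]
wrist_force: [-0.3, 0.5, -0.6]
finger_gap: 51.6
```

```bash
python3 look.py w5 wrist
```

```text
8.25 [543.  151.6 223.8] tooly 103.7 [ 0.19  0.38  1.62  0.    1.14 -1.62] [-0.3  0.5 -0.6] 51.6
wrist yellow_tab_grip [355.  248.5] 0.79 at z 150 [561.5 236.9 150. ]
wrist yellow_latch_grip [256.5 195.8] 0.94 at z 124 [545.3 152.3 124. ]
scene yellow_tab_grip [390.1 200.2] 0.77 at z 150 [561.9 233.2 150. ]
scene yellow_latch_grip [343.4 184.9] 0.88 at z 124 [531.5 154.7 124. ]
```

View pics/w5.png

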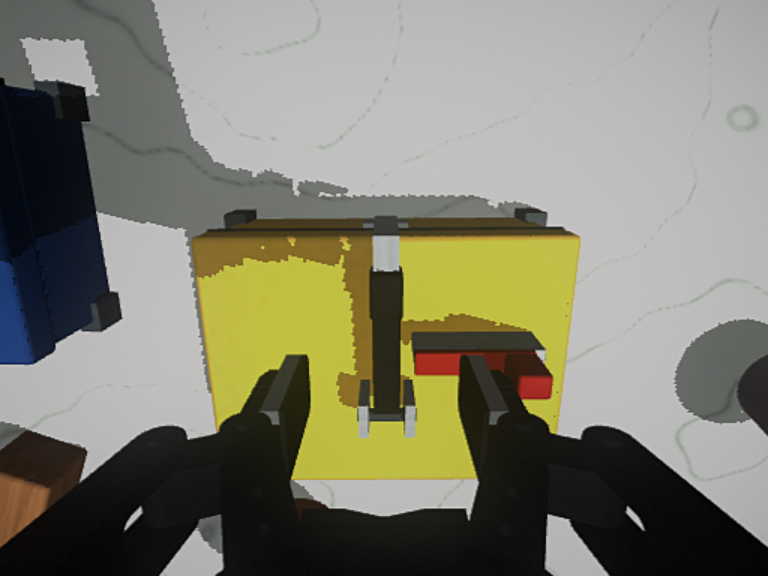

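The grip is centred at (386,295) between the pads, and the bar end is clear of the lever (gap 400 to 412 px). Descending to TCP z of about 107.

Call:
{"name": "apply_moves", "arguments": {
  "steps": [
    [0.6,[-0.001,0,0.024],[0,0,0]],
    [0.6,[0,0,0.025],[0,0,0]],
    [0.6,[0,0,0.025],[0,0,0]],
    [0.6,[0,0,0.02],[0,0,0]],
    [0.6,[0,0,0.012],[0,0,0]],
    [0.6,[0,0,0.01],[0,0,0]],
    [0.6,[0,0,0],[0,0,0]]
  ]
}}

```text
time: 9.28
tool_pos: [543.5, 151.8, 106.9]
tcp_rot: [-0.121, 0.993, -0.0, -0.001]
wrist_force: [-0.2, -0.1, -0.1]
finger_gap: 51.4
```

Call:
{"name": "apply_moves", "arguments": {
  "steps": [
    [0.3,[0,0,0],[0,0,0]],
    [0.2,[0,0,0],[0,0,0]],
    [0.1,[0,0,0],[0,0,0]],
    [0,[0,0,0],[0,0,0]],
    [0,[0,0,0],[0,0,0]],
    [0,[0,0,0],[0,0,0]]
  ]
}}

```text
time: 9.78
tool_pos: [544.4, 153.0, 109.4]
tcp_rot: [-0.121, 0.993, 0.001, 0.001]
wrist_force: [-1.6, 7.0, 1.2]
finger_gap: 16.9
```

```bash
python3 look.py w6 wrist
```

```text
9.78 [544.4 153.  109.4] tooly 103.9 [ 0.19  0.53  1.71  0.    0.9  -1.62] [-1.6  7.   1.2] 16.9
wrist yellow_latch_grip [259.8 266.9] 0.56 at z 124 [546.  154.6 124. ]
scene yellow_tab_grip [389.1 198.5] 0.75 at z 150 [558.9 231.3 150. ]
scene yellow_latch_grip [342.9 186.4] 0.6 at z 124 [534.9 154.2 124. ]
```

View pics/w6.png

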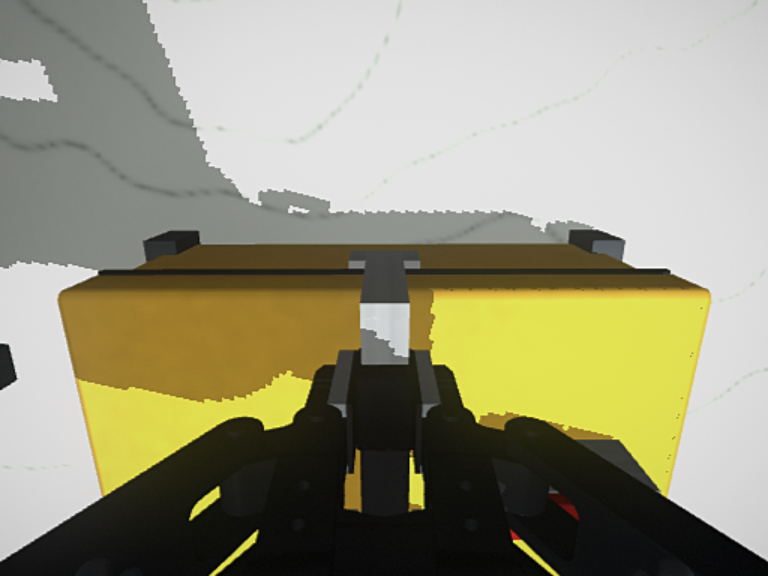

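The grip is pinched (16.9 mm gap). Now the lift along the 80 mm arc, first half.

Call:
{"name": "apply_moves", "arguments": {
  "steps": [
    [0,[-0.0004,0,-0.0058],[0,0,0]],
    [0,[-0.0008,0,-0.0058],[0,0,0]],
    [0,[-0.0012,0,-0.0057],[0,0,0]],
    [0,[-0.0017,0,-0.0056],[0,0,0]],
    [0,[-0.0021,0,-0.0055],[0,0,0]],
    [0,[-0.0025,0,-0.0053],[0,0,0]],
    [0,[-0.0028,0,-0.0051],[0,0,0]],
    [0,[-0.0032,0,-0.0049],[0,0,0]]
  ]
}}

```text
time: 10.9
tool_pos: [557.0, 156.1, 151.3]
tcp_rot: [-0.121, 0.993, 0.001, -0.002]
wrist_force: [0.1, 6.5, -12.7]
finger_gap: 16.7
```

```bash
python3 look.py s7 scene
```

```text
10.9 [557.  156.1 151.3] tooly 103.9 [ 0.19  0.49  1.65  0.    1.   -1.62] [  0.1   6.5 -12.7] 16.7
wrist yellow_tab_grip [392.6 287.1] 0.61 at z 150 [562.4 234.8 150. ]
wrist yellow_latch_grip [256.1 263.1] 0.87 at z 124 [580.6 161.6 124. ]
scene yellow_tab_grip [386.7 200.8] 0.82 at z 150 [564.4 227.5 150. ]
scene yellow_latch_grip [348.3 182.1] 0.81 at z 124 [523.5 162.9 124. ]
```

View pics/s7.png

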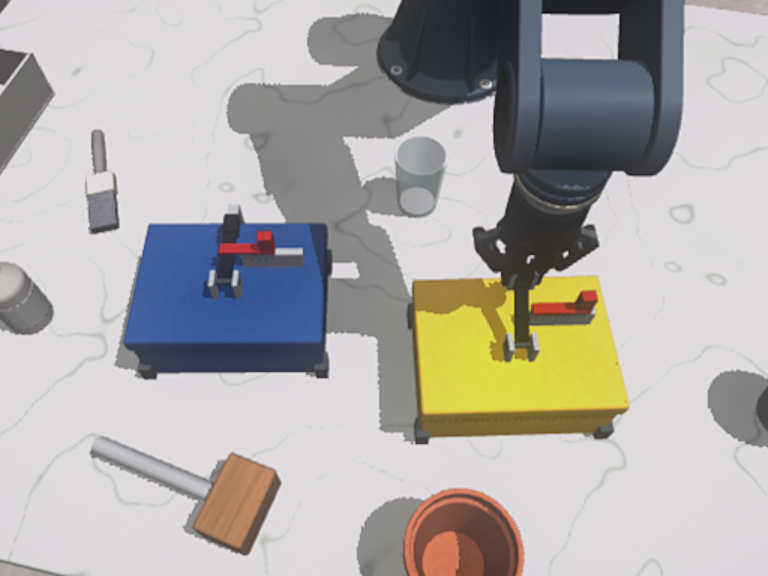

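The lever is rising with the gripper, and the tab (block at (588,298)) is at the rail end. Second half.

Call:
{"name": "apply_moves", "arguments": {
  "steps": [
    [0,[-0.0035,0,-0.0047],[0,0,0]],
    [0,[-0.0039,0,-0.0044],[0,0,0]],
    [0,[-0.0042,0,-0.0041],[0,0,0]],
    [0,[-0.0045,0,-0.0038],[0,0,0]],
    [0,[-0.0047,0,-0.0034],[0,0,0]],
    [0,[-0.005,0,-0.0031],[0,0,0]],
    [0,[-0.0052,0,-0.0027],[0,0,0]],
    [0,[0,0,0],[0,0,0]]
  ]
}}

```text
time: 12.02
tool_pos: [587.2, 163.7, 177.8]
tcp_rot: [-0.121, 0.993, 0.001, -0.002]
wrist_force: [-3.9, 5.6, -4.1]
finger_gap: 17.0
```

Call:
{"name": "apply_moves", "arguments": {
  "steps": [
    [0,[-0.003,0,-0.0013],[0,0,0]],
    [0,[0,0,0],[0,0,0]]
  ]
}}

```text
time: 12.18
tool_pos: [589.6, 164.3, 178.9]
tcp_rot: [-0.121, 0.993, 0.0, -0.002]
wrist_force: [-5.9, 4.3, -5.2]
finger_gap: 16.9
```

Call:
{"name": "apply_moves", "arguments": {
  "steps": [
    [0,[-0.003,0,-0.0013],[0,0,0]],
    [0,[0,0,0],[0,0,0]]
  ]
}}

```text
time: 12.35
tool_pos: [592.3, 165.0, 180.0]
tcp_rot: [-0.121, 0.993, 0.0, -0.003]
wrist_force: [-6.7, 4.4, -5.3]
finger_gap: 16.7
```

Call:
{"name": "apply_moves", "arguments": {
  "steps": [
    [0.6,[0,0,0],[0,0,0]],
    [0.6,[0,0,0],[0,0,0]],
    [0.6,[0,0,0],[0,0,0]],
    [0.6,[0,0,0],[0,0,0]],
    [0.6,[0,0,-0.02],[0,0,0]],
    [0.6,[0,0,-0.04],[0,0,0]],
    [0.6,[0,0,-0.04],[0,0,0]],
    [0.6,[0.02,0,-0.02],[0,0,0]]
  ]
}}

```text
time: 13.02
tool_pos: [577.3, 159.9, 305.6]
tcp_rot: [-0.121, 0.993, 0.0, 0.003]
wrist_force: [0.5, 0.3, 1.0]
finger_gap: 51.3
```

Call:
{"name": "apply_moves", "arguments": {
  "steps": [
    [0.6,[0.04,0,0],[0,0,0]],
    [0.6,[0.04,0,0],[0,0,0]],
    [0.6,[0.04,0,0],[0,0,0]],
    [0.6,[0.04,0,0],[0,0,0]],
    [0.6,[0.02,0,0],[0,0,0]],
    [0.6,[0,0,0],[0,0,0]]
  ]
}}

```text
time: 13.52
tool_pos: [397.2, 115.6, 301.5]
tcp_rot: [-0.121, 0.993, -0.0, 0.0]
wrist_force: [0.9, 0.3, 0.8]
finger_gap: 51.4
```

```bash
python3 look.py s8 scene
python3 - <<'E'
from h import *
F={c:optics.grab_frame(c) for c in ("top","scene")}
for n in ("yellow_latch_grip","yellow_tab_grip"):
    L=[(F[c],place_of(n,c)) for c in F]
    if all(d for _,d in L): print(n,tri([ray(f,d[0]["location"]) for f,d in L]))
a=cv2.resize(F["top"]["image"][100:300,80:450],(740,400));cv2.imwrite("pics/t8.png",a)
b=cv2.resize(F["scene"]["image"][130:310,70:430],(720,360));cv2.imwrite("pics/s8.png",b)
E
```

```text
13.52 [397.2 115.6 301.5] tooly 103.9 [ 0.17  0.02  1.88 -0.    1.24 -1.64] [0.9 0.3 0.8] 51.4
top yellow_tab_grip [146.4 205.7] 0.81 at z 150 [562.7 233.1 150. ]
top yellow_tab_grip [176.6 189.4] 0.63 at z 150 [595.4 174.1 150. ]
top yellow_latch_grip [175.1 188.8] 0.66 at z 124 [601.2 182.7 124. ]
scene yellow_tab_grip [390.2 199.5] 0.86 at z 150 [560.5 233.3 150. ]
scene yellow_latch_grip [351.4 188.3] 0.93 at z 124 [535.6 169.7 124. ]
scene yellow_latch_grip [390.4 198.6] 0.48 at z 124 [542.1 240.  124. ]
yellow_latch_grip (array([583.83673998, 160.96379431, 208.30139767]), [np.float64(1.409983863357176), np.float64(1.4099838633572153)])
yellow_tab_grip (array([566.40251941, 230.43722044, 163.51784557]), [np.float64(1.9151452844897148), np.float64(1.915145284489688)])
```

View pics/s8.png

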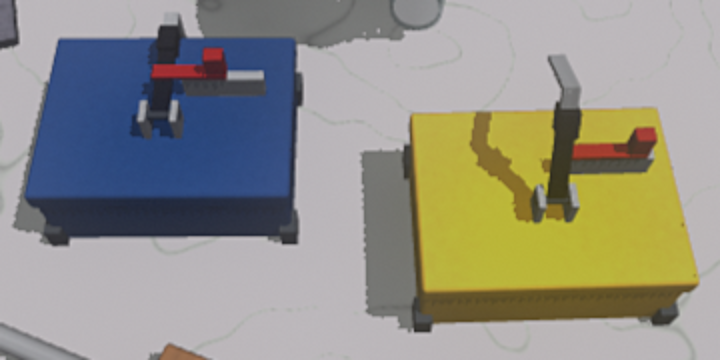

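View pics/t8.png

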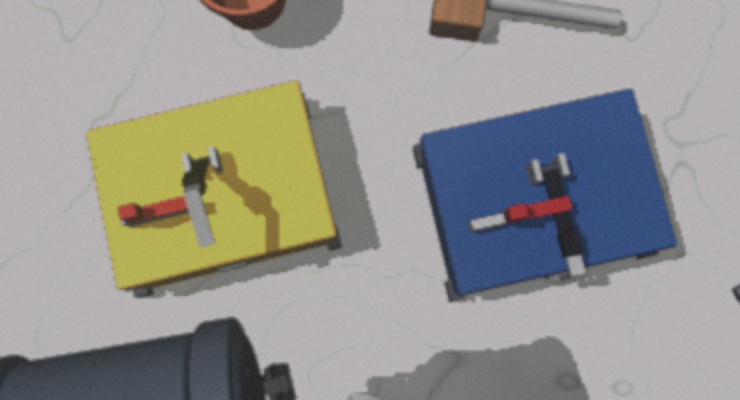

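The yellow lever stands up, its tab is at the rail end, the blue case is unchanged and the robot is clear. Handing in.

```bash
python3 -c "
from plant import *
print(close_job())"
```

```text
the job is handed in; nothing more can be done
None
```

The yellow case is unlatched and I handed the job in at about 13.5 s of the 43 s allowed; no verdict was reported.

- **Tab:** I pinched the red block and slid it about 28.6 mm along the case's +y, until it hit the end stop at about 14 N. The pictures show it at the rail end with its bar clear of the lever.
- **Latch:** I then pinched the black grip and swung it up its 80 mm arc. From the gripper's travel, the lever ended at about 1.17 rad, just short of its 1.2 stop. I opened the gripper and backed away.
- **Last checks:** The final scene and top pictures show the yellow lever standing steeply up and the blue case's tab and latch looking unchanged. The robot is clear, with wrist force under 1.5 N.
- **Disagreements:** The networks' two-camera heights read about 10 mm high for both the raised grip (208 mm) and the tab block (164 mm against 150). I put that down to pixel noise. My first look script stopped on a name the networks don't know, before any move was made.

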